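# Make up the two brush-making kits

## Task

Make up the two kits for the next writing brush: in the handle-setting tray (the one with the two notched uprights) lay the bamboo blank across both notches, about centred, and stand the ferrule in the small well and the full paste jar in the large well. In the tuft-tying tray (the one with the comb already in it) stand the spool of thread in the round well and lay the beeswax flat in the oblong one. The three jars look alike, but two are empty, so lift them to feel which is the full one; keep all the jars upright and leave the empty ones standing on the table.

Things in the scene. Friction and masses are not known exactly. Their poses are not given: they have to be found in the camera images.
- setting_tray: pale wooden board, 130 (x) by 160 (y) by 16 mm, fixed; origin: centre of the underside, z up. Wells with floor at z 6: large, 74 mm across, at x -20 y 36 (jar); small, 34 mm, at x -20 y -46 (ferrule). Two uprights 14 mm thick at y 48 and -48, each with a 27 mm wide notch at x 43, notch floor z 22, cheeks 6 mm thick, top z 32: the blank lies in both, along y.
- tying_tray: pale wooden board, 130 (x) by 160 (y) by 16 mm, fixed, with a dark comb already in a recess at x 42; origin: centre of the underside, z up. Free wells with floor at z 6: round, 52 mm across, at x -20 y -43 (spool); oblong, 56 (x) by 70 mm (y), at x -20 y 34 (beeswax).
- jar_1: one of three look-alike grey-green paste jars, cork lid fixed on: 62 mm across the belly, 68 mm tall; the lid (top 12 mm) is 52 mm across. Origin: centre of the underside, z up. One of the three is full (about 0.45 kg), the other two empty (about 0.14 kg), within a tenth: only lifting tells which.
- jar_2: one of three look-alike grey-green paste jars, cork lid fixed on: 62 mm across the belly, 68 mm tall; the lid (top 12 mm) is 52 mm across. Origin: centre of the underside, z up. One of the three is full (about 0.45 kg), the other two empty (about 0.14 kg), within a tenth: only lifting tells which.
- jar_3: one of three look-alike grey-green paste jars, cork lid fixed on: 62 mm across the belly, 68 mm tall; the lid (top 12 mm) is 52 mm across. Origin: centre of the underside, z up. One of the three is full (about 0.45 kg), the other two empty (about 0.14 kg), within a tenth: only lifting tells which.
- spool: wooden spool of cream thread standing on end, 34 mm across both flanges, 38 mm tall, 30 g. Origin: centre of the underside, z up.
- beeswax: yellow cake of beeswax lying flat, 38 mm (x) by 52 mm (y) by 20 mm high, 50 g. Origin: centre of the underside, z up.
- ferrule: turned pale horn ferrule standing on end, slightly tapered, 18 mm across, 38 mm tall, 12 g. Origin: centre of the underside, z up.
- bamboo_blank: cut bamboo handle blank, a straight rod 170 mm long (along its y) and 11 mm thick, lying on the table, 15 g. Origin: at mid-length, on the underside, z up.
Things that resemble listed ones, but are neither listed nor needed, are in the scene too. Several things have the shape of the beeswax; the one meant has the colours described above.

How it is judged (in metres and radians):
At the end, for the whole second after the job is handed in: Full jar (to 15 mm) and ferrule (12) in the setting tray's wells, blank in both notches (25 mm along); spool (13) and wax (15) in the tying tray's wells; all on the well floors (4 mm), upright or flat (0.15 rad). The full jar's tray bears over 3 N; empty jars upright on the table. All at rest (x of ferrule in the frame of setting_tray between -0.032 and -0.008 m and y of ferrule in the frame of setting_tray between -0.058 and -0.034 m and z of ferrule in the frame of setting_tray between 0.002 and 0.01 m and angle between each of ferrule, spool, beeswax, jar_1, jar_2, jar_3's own z axis and vertical below 0.15 rad and x of bamboo_blank in the frame of setting_tray between 0.029 and 0.057 m and y of bamboo_blank in the frame of setting_tray between -0.025 and 0.025 m and z of bamboo_blank in the frame of setting_tray between 0.017 and 0.035 m and angle between the y axis of bamboo_blank and the y axis of setting_tray, either way round below 0.2 rad and x of spool in the frame of tying_tray between -0.033 and -0.007 m and y of spool in the frame of tying_tray between -0.056 and -0.03 m and z of spool in the frame of tying_tray between 0.002 and 0.01 m and x of beeswax in the frame of tying_tray between -0.035 and -0.005 m and y of beeswax in the frame of tying_tray between 0.019 and 0.049 m and z of beeswax in the frame of tying_tray between 0.002 and 0.01 m and ((x of jar_1 in the frame of setting_tray between -0.035 and -0.005 m and y of jar_1 in the frame of setting_tray between 0.021 and 0.051 m and z of jar_1 in the frame of setting_tray between 0.002 and 0.01 m and contact force between jar_1 and setting_tray above 3 N) or (x of jar_2 in the frame of setting_tray between -0.035 and -0.005 m and y of jar_2 in the frame of setting_tray between 0.021 and 0.051 m and z of jar_2 in the frame of setting_tray between 0.002 and 0.01 m and contact force between jar_2 and setting_tray above 3 N) or (x of jar_3 in the frame of setting_tray between -0.035 and -0.005 m and y of jar_3 in the frame of setting_tray between 0.021 and 0.051 m and z of jar_3 in the frame of setting_tray between 0.002 and 0.01 m and contact force between jar_3 and setting_tray above 3 N)) and ((x of jar_1 in the frame of setting_tray between -0.035 and -0.005 m and y of jar_1 in the frame of setting_tray between 0.021 and 0.051 m and z of jar_1 in the frame of setting_tray between 0.002 and 0.01 m and contact force between jar_1 and setting_tray above 3 N) or height (world z) of jar_1 between -0.01 and 0.004 m) and ((x of jar_2 in the frame of setting_tray between -0.035 and -0.005 m and y of jar_2 in the frame of setting_tray between 0.021 and 0.051 m and z of jar_2 in the frame of setting_tray between 0.002 and 0.01 m and contact force between jar_2 and setting_tray above 3 N) or height (world z) of jar_2 between -0.01 and 0.004 m) and ((x of jar_3 in the frame of setting_tray between -0.035 and -0.005 m and y of jar_3 in the frame of setting_tray between 0.021 and 0.051 m and z of jar_3 in the frame of setting_tray between 0.002 and 0.01 m and contact force between jar_3 and setting_tray above 3 N) or height (world z) of jar_3 between -0.01 and 0.004 m) and linear speed of each of jar_1, jar_2, jar_3, spool, beeswax, ferrule, bamboo_blank below 0.02 m/s); the robot touches nothing.
It fails at once if a jar is tipped more than 35 degrees (angle between any of jar_1, jar_2, jar_3's own z axis and vertical above 0.61 rad).
It also fails if it takes over 147 s, if anything falls off the work surface, if the arm or the gripper's body presses on something with over 40 N, if the wrist force passes 120 N, or if a joint passes its speed limit or range.

## Robot

A 6-joint arm with a two-finger parallel gripper is mounted at the origin on a cart in front of the work surface, level with it; the furniture and walls round the work are solid. World frame = base frame: x ahead of the robot, y to its left, z up, the work surface at z = 0. Lengths are in mm, angles in rad, forces in N, time in s.
With the tool pointing down it reaches from about 350 to 725 mm from the base axis. Payload 4.3 kg.
Tool frame: the origin (TCP) lies on the centre line of the jaws, within the pads' length; the fingertips stand 17 mm ahead of it and the grasp point (between the pads) lies 2 mm behind it; z points along the fingers, y is the line along which they close (so a half turn about z gives the same grasp; the last joint's range is limited). The gripper opens to 85 mm and grips with 20 to 120 N. Pads are 22 mm wide; open, the fingers measure 114 mm over their backs; the gripper's body (76 mm by 85 mm) begins 54 mm behind the grasp point. The pads swing forward as they close: fully open they stand 13 mm farther back than shut.
Start: joints at [-1.25, 0.377, 0.081, 1.274, 0, 1.46], TCP at [240.133, -522.495, 248.329] pointing down, gripper open.
Joint ranges: [-2.72, 2.72], [-0.84, 1.66], [-1.02, 1.22], [-1.77, 2.12], [-1.37, 1.28], [-3.14, 3.14]. Speed limits (rad/s): [2.57, 2.57, 3.14, 3.14, 3.14, 3.14].

## Interface

Orientations are given as a unit quaternion [w, x, y, z].
In Python, from station import status, viewer, bot gives the robot as it stands. The module is installed in compiled form; this text tells all that it offers.
- The arm moves only by the shell command python3 -m handwheel 'ROWS' [FORCE]. ROWS is JSON, a list of rows, each a list of 3 entries, a list of its own where there are three numbers: the shift along the world's x, y, z in m, then the turn, a rotation vector about the world's x, y, z in rad, then the closure, from -1 (fully open) to 1 (shut). A call has exactly 8 rows; each row is the pose to reach, as a shift and turn from the pose commanded when the call began; what a row does not reach only later rows make up. A row lasts 1/8 s, in which the tool goes at most 62.5 mm and 10.7 degrees, less where a joint would pass 70% of its speed; a pose out of reach is approached as far as the arm can. A call with a gripper value outside its range is refused whole. The fingers move at their own pace and stop on an object; FORCE is the grip in N (left out, the last holds). Time passes only in rows, so rows that repeat a pose let the fingers close, or fill a call up. It gives the time, the measured TCP pose, the force, the opening and the grip force at its end, in the units of the state.
- status.get_state(): the state, without advancing time (a new reading comes with each control period).
- viewer.get_image(name): name is "scene" or "top" or "wrist"; returns the picture (384x512x3 uint8, blue, green, red); there is no depth.
- viewer.calibration(name): a dict with "intrinsics" (3x3 intrinsics, pixels), "D" ([k1, k2, p1, p2, k3] as OpenCV has them; the pictures are not rectified), "extrinsics" (4x4, takes a point from world to camera coordinates). Camera axes: x right, y up, looking along -z (the intrinsics and any distortion apply to the point x, -y, -z); pixel columns grow to the right and rows downward; lengths in mm; the calibration is good to about 2 mm. A picture is of the moment at which its call begins: read the wrist's pose just before it. calibration takes no time and is no camera call; for the wrist camera it gives the pose at the moment of the call.
- bot.finish_job(): hands the job in; it is judged then, once.
The state is a dict: "t": time; "joints": joint angles; "joint_velocities": joint speeds; "effort": joint torques, N m; "position": TCP position; "eef_rot": TCP orientation; "wrist_force": force on the tool from outside, world axes, zero at the start; "wrist_torque": the same for the moment, N m; "grip_width": opening from 0.0 (shut) to 1.0 (fully open); "grip_force": force on a finger pad.
Only numpy, scipy, OpenCV 4.12 (cv2) and the standard library are available. Lean on these libraries where they do the work, as an engineer would, in place of code of your own. Each camera call takes 0.05 s, during which the arm holds its last target. There are 200 camera calls.

## Working session

There is one attempt and no reset: what is moved stays moved. The work goes in short steps, Python scripts to look and compute and a shell command to move; the robot and the scene stay as the last step left them, time stands still between calls to the robot, and variables do not carry over. Pictures are saved under pics/ and viewed, at most 14 in all, crops included, and the job is handed in when it is done.

```bash
mkdir -p pics; python3 - <<'E'
from station import status, viewer, bot
import cv2,json
for n in("top","scene"):
    cv2.imwrite(f"pics/{n}0.png",viewer.get_image(n))
    c=viewer.calibration(n);print(n,c)
cv2.imwrite("pics/both0.png",cv2.resize(cv2.imread("pics/top0.png"),(800,600)))
print(status.get_state())
E
```

```text
top {'intrinsics': array([[396.6350135 ,   0.        , 258.27597907],
       [  0.        , 396.6350135 , 190.00553673],
       [  0.        ,   0.        ,   1.        ]]), 'D': array([-0.06202377,  0.        ,  0.        ,  0.        ,  0.        ]), 'extrinsics': array([[-2.86455779e-02, -9.99566527e-01, -6.79631701e-03,
        -1.85675662e+02],
       [ 9.91077208e-01, -2.92864117e-02,  1.30031820e-01,
        -5.18936818e+02],
       [-1.30174495e-01, -3.01083824e-03,  9.91486528e-01,
        -1.02878694e+03],
       [ 0.00000000e+00,  0.00000000e+00,  0.00000000e+00,
         1.00000000e+00]])}
scene {'intrinsics': array([[463.88296486,   0.        , 252.48760732],
       [  0.        , 463.88296486, 195.5977232 ],
       [  0.        ,   0.        ,   1.        ]]), 'D': array([-0.1420962,  0.       ,  0.       ,  0.       ,  0.       ]), 'extrinsics': array([[-8.80414543e-01, -4.73902730e-01,  1.69244106e-02,
         3.81277490e+02],
       [ 3.06756704e-01, -5.41948657e-01,  7.82426979e-01,
        -3.19400569e+02],
       [-3.61622120e-01,  6.94051768e-01,  6.22512318e-01,
        -8.76887778e+02],
       [ 0.00000000e+00,  0.00000000e+00,  0.00000000e+00,
         1.00000000e+00]])}
{'t': 0.1, 'joints': array([-1.25032584e+00,  3.77970341e-01,  7.97730977e-02,  1.27438153e+00,
       -2.26828483e-06,  1.46047801e+00]), 'joint_velocities': array([ 0.0016018 , -0.00125088,  0.00250098, -0.00158718, -0.00091007,
        0.00022649]), 'effort': array([-4.86666238e-05, -4.64693856e+01,  2.70582086e+01,  1.20911773e-02,
       -2.07413236e-04,  2.40072644e-06]), 'position': array([ 239.93591434, -521.94904017,  247.47075826]), 'eef_rot': array([-8.86190952e-04,  9.76891786e-01,  2.13732646e-01, -9.46021309e-05]), 'wrist_force': array([-0.27464372,  0.07568472, -0.01747478]), 'wrist_torque': array([-0.01813439, -0.00375762,  0.00335776]), 'grip_force': 0.0, 'grip_width': 0.9987314394553164}
```

View pics/both0.png

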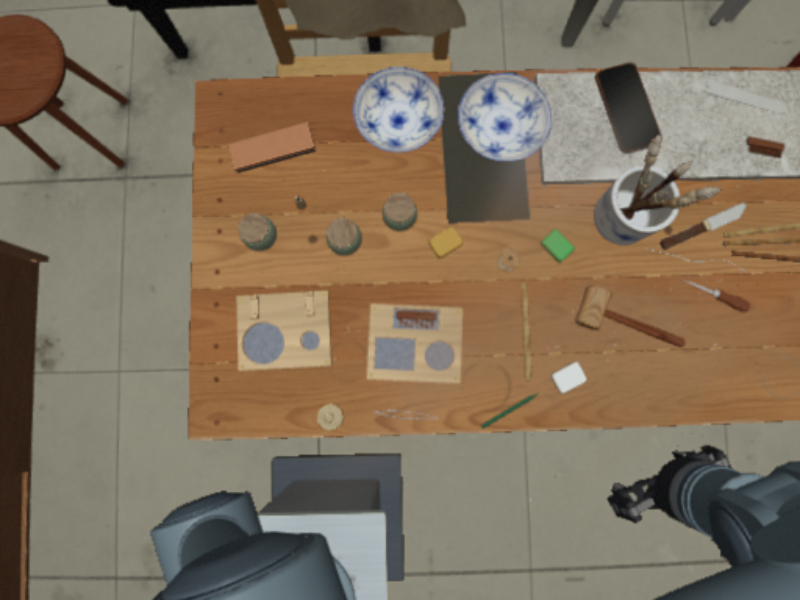

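View pics/scene0.png

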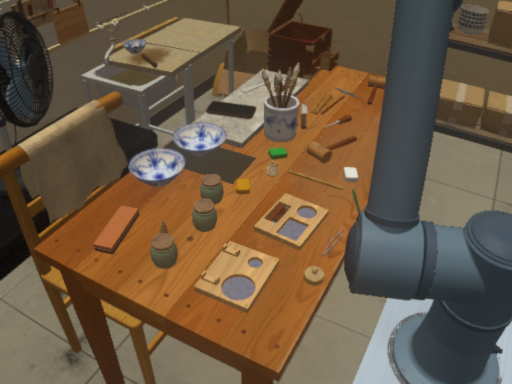

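```bash
python3 - <<'E'
import cv2,numpy as np
t=cv2.imread("pics/top0.png");s=cv2.imread("pics/scene0.png")
a=cv2.resize(t[110:285,140:400],(800,538),interpolation=cv2.INTER_CUBIC)
b=cv2.resize(s[135:295,130:370],(800,533),interpolation=cv2.INTER_CUBIC)
cv2.imwrite("pics/a.png",a);cv2.imwrite("pics/b.png",b)
E
```

```text
(no output)
```

View pics/a.png

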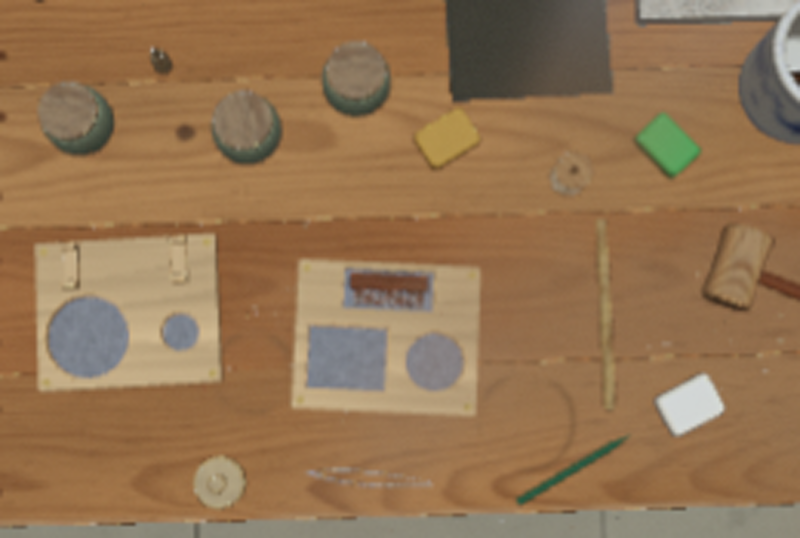

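View pics/b.png

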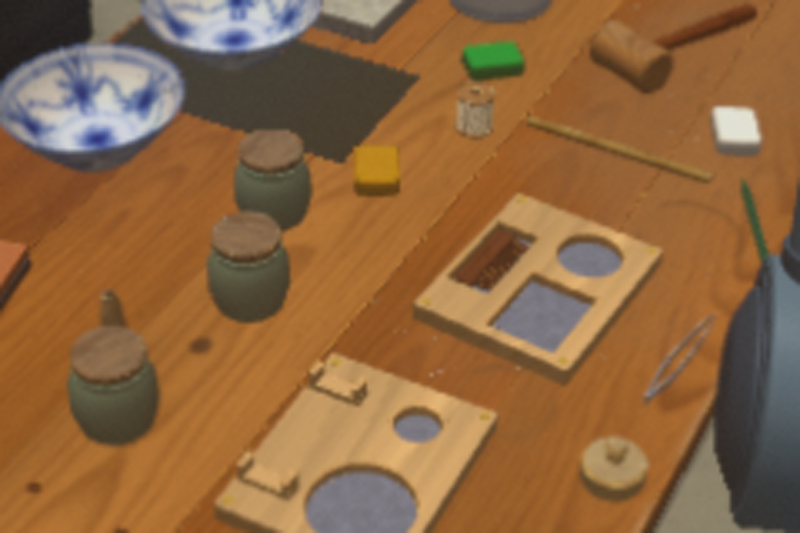

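```bash
cat > h.py <<'E'
import cv2,numpy as np
from station import status,viewer
def ray(c,u,v,z):
    p=cv2.undistortPoints(np.array([[[u,v]]],float),c["intrinsics"],c["D"])[0,0]
    E=c["extrinsics"];R=E[:3,:3];o=-R.T@E[:3,3];d=R.T@np.array([p[0],-p[1],-1.])
    return (o+d*(z-o[2])/d[2])
def comps(m,amin):
    n,l,s,ce=cv2.connectedComponentsWithStats(m.astype(np.uint8))
    return [(l==i,s[i],ce[i]) for i in range(1,n) if s[i][4]>=amin]
def rect(c,mask,z):
    "outline of mask cast on plane z: min-area rect (centre, size, long-axis angle)"
    k,_=cv2.findContours(mask.astype(np.uint8),cv2.RETR_EXTERNAL,cv2.CHAIN_APPROX_NONE)
    k=max(k,key=cv2.contourArea)[:,0]
    P=np.array([ray(c,u,v,z)[:2] for u,v in k],np.float32)
    (cx,cy),(w,h),_=r=cv2.minAreaRect(P);b=cv2.boxPoints(r)
    e=max((b[1]-b[0],b[2]-b[1]),key=np.linalg.norm)
    a=np.degrees(np.arctan2(e[1],e[0]))%180
    M=cv2.moments(np.array(k));
    return np.round([cx,cy,max(w,h),min(w,h),a],1)
E
python3 - <<'E'
from h import *
t=cv2.imread("pics/top0.png");c=viewer.calibration("top")
h=cv2.cvtColor(t,cv2.COLOR_BGR2HSV).astype(int);H,S,V=h[...,0],h[...,1],h[...,2]
for ax,ay,n in[(75,105,'cork1'),(245,120,'cork2'),(357,68,'cork3'),(90,130,'jg'),(448,138,'wax'),(570,172,'spool'),(605,315,'rod'),(160,60,'fer'),(88,337,'well'),(180,332,'w'),(345,358,'w'),(435,361,'w'),(120,270,'tray'),(330,100,'table'),(550,300,'table'),(68,265,'upr')]:
    u,v=round(140+ax/3.077),round(110+ay/3.077);print(n,u,v,h[v,u],ray(c,u,v,0).round())
m=(S<70)&(V>80)&(V<190)
for M,s,ce in comps(m,25):
    if 130<ce[0]<310 and 100<ce[1]<290: print('grey',s,ce.round(),rect(c,M,6))
m=(H>=20)&(H<=30)&(S>130)
for M,s,ce in comps(m,40):
    if 130<ce[0]<400 and 100<ce[1]<290: print('yel',s,ce.round(),rect(c,M,10))
E
```

```text
cork1 164 144 [ 15  81 133] [656.  62.   0.]
cork2 220 149 [ 16  79 133] [637. -97.   0.]
cork3 256 132 [ 17  76 135] [ 683. -199.    0.]
jg 169 152 [27 57 89] [633.  47.   0.]
wax 286 155 [ 20 145 179] [ 614. -281.    0.]
spool 325 166 [ 16 119 133] [ 580. -388.    0.]
rod 337 212 [ 20 107 162] [ 450. -415.    0.]
fer 192 129 [17 92 86] [697. -18.   0.]
well 169 220 [107  27 132] [442.  47.   0.]
w 198 218 [110  28 136] [445. -33.   0.]
w 252 226 [108  23 133] [ 419. -181.    0.]
w 281 227 [175  12 132] [ 414. -260.    0.]
tray 179 198 [ 19  83 185] [502.  19.   0.]
table 247 142 [41 48 74] [ 655. -173.    0.]
table 319 207 [ 14 125 149] [ 466. -366.    0.]
upr 162 196 [ 19  79 196] [509.  67.   0.]
grey [    0     0   512   384 68774] [176. 244.] [ 559.1 -150.5 1484.5 1118.8   88.9]
grey [245 131  21  14  71] [254. 140.] [ 663.7 -194.6   57.6   35.4   82. ]
grey [156 139  19  19  88] [168. 150.] [637.4  51.5  58.1  33.1 138.9]
grey [209 145  22  16  76] [221. 155.] [621.4 -98.7  58.5  34.1 110. ]
grey [251 197  30  15 254] [266. 205.] [ 477.5 -219.6   80.2   37.3   85.4]
grey [156 206  26  28 572] [169. 219.] [443.   47.2  73.9  69.  179.7]
grey [193 212  12  13 125] [198. 218.] [444.8 -35.3  32.8  30.2 179.3]
grey [239 216  27  22 551] [252. 226.] [ 417.6 -180.8   70.5   56.9   88.2]
grey [272 218  19  20 291] [281. 227.] [ 412.6 -258.    50.    49.7  133.1]
grey [203 260  15  14 107] [211. 267.] [313.3 -64.9  37.7  34.6  88.6]
yel [275 146  20  18 217] [285. 154.] [ 614.5 -276.8   48.2   36.7  121.1]
```

```bash
python3 -m handwheel '[[[0.06,0.05,0.02],[0,0,-0.1],-1],[[0.12,0.1,0.04],[0,0,-0.25],-1],[[0.18,0.15,0.05],[0,0,-0.4],-1],[[0.23,0.19,0.05],[0,0,-0.43],-1],[[0.23,0.19,0.05],[0,0,-0.43],-1],[[0.23,0.19,0.05],[0,0,-0.43],-1],[[0.23,0.19,0.05],[0,0,-0.43],-1],[[0.23,0.19,0.05],[0,0,-0.43],-1]]' 40
python3 - <<'E'
from h import *
c=viewer.calibration("wrist");im=viewer.get_image("wrist");cv2.imwrite("pics/w1.png",im)
np.save("w1c.npy",c,allow_pickle=True)
print(status.get_state()["joints"].round(2))
for p in((0,0),(511,0),(0,383),(511,383),(256,192)):print(p,ray(c,*p,0).round())
E
```

```text
t: 1.1
position: [469.1, -333.3, 298.0]
eef_rot: [-0.0, 1.0, -0.001, -0.0]
wrist_force: [-0.6, 0.3, -0.3]
grip_width: 1.001
grip_force: 0.0
[-0.73  0.37  0.2   1.4  -0.    2.41]
(0, 0) [696.  20.   0.]
(511, 0) [ 694. -678.    0.]
(0, 383) [-16. 237.   0.]
(511, 383) [ -19. -886.    0.]
(256, 192) [ 421. -328.    0.]
```

View pics/w1.png

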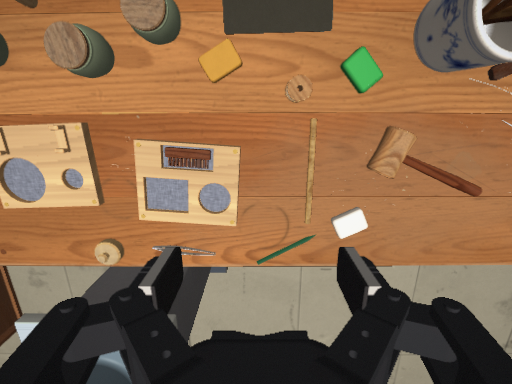

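```bash
cat >> h.py <<'E'
def report(im,c,box,col,z,amin=60):
    "col: (H lo,hi,S lo,hi,V lo,hi)"
    h=cv2.cvtColor(im,cv2.COLOR_BGR2HSV)
    m=cv2.inRange(h,col[::2],col[1::2]);k=np.zeros_like(m);x0,y0,x1,y1=box;k[y0:y1,x0:x1]=m[y0:y1,x0:x1]
    for M,s,ce in comps(k>0,amin): print(s[:5],ce.round(1),'z',z,rect(c,M,z),ray(c,*ce,z).round(1))
E
python3 - <<'E'
from h import *
im=cv2.imread("pics/w1.png");c=np.load("w1c.npy",allow_pickle=True).item()
h=cv2.cvtColor(im,cv2.COLOR_BGR2HSV)
print([h[y,x].tolist() for x,y in((312,140),(330,150),(295,150),(290,86),(220,61),(222,70),(165,195),(315,88))])
print('wells');report(im,c,(140,170,240,225),(100,180,0,90,60,200),6)
report(im,c,(0,150,100,205),(100,180,0,90,60,200),6)
print('wax');report(im,c,(190,30,250,90),(20,30,150,255,120,255),20)
print('tray');report(im,c,(125,130,245,232),(14,30,40,120,150,255),16,300)
for n,p,z in(('rod end',(313,119),11),('rod end',(308,222),11),('spool hole',(297.5,88),38),('spool base',(298,88),0),('comb',(187,158),10)):print(n,ray(c,*p,z).round(1))
E
```

```text
[[18, 123, 187], [13, 143, 170], [12, 149, 159], [15, 129, 191], [19, 172, 214], [18, 171, 215], [115, 27, 160], [14, 150, 192]]
wells
[ 146  178   42   33 1234] [167.1 193.7] z 6 [ 419.3 -183.2   65.9   51.9   85.9] [ 420.  -183.4    6. ]
[200 184  30  27 651] [214.6 197. ] z 6 [ 413.7 -260.6   47.8   44.7   89.8] [ 414.  -260.8    6. ]
[   4  159   41   42 1302] [ 24.1 179.3] z 6 [444.4  47.1  67.6  64.5 163.5] [445.   47.1   6. ]
[ 66 169  17  18 233] [ 73.9 177.8] z 6 [447.1 -35.6  28.   25.7 167.4] [447.1 -35.4   6. ]
wax
tray
[ 134  140  106   86 4601] [189.3 181.9] z 16 [ 438.  -220.   160.3  130.3   85.8] [ 442.3 -224.    16. ]
rod end [ 536.6 -413.7   11. ]
rod end [ 371.5 -415.    11. ]
spool hole [ 577.3 -385.4   38. ]
spool base [ 580.2 -391.2    0. ]
comb [ 478.9 -222.    10. ]
```

```bash
python3 -m handwheel '[[[-0.01,-0.05,-0.03],[0,0,0],-0.5],[[-0.016,-0.082,-0.07],[0,0,0],-0.5],[[-0.016,-0.082,-0.13],[0,0,0],-0.5],[[-0.016,-0.082,-0.19],[0,0,0],-0.5],[[-0.016,-0.082,-0.24],[0,0,0],-0.5],[[-0.016,-0.082,-0.27],[0,0,0],-0.5],[[-0.016,-0.082,-0.28],[0,0,0],-0.5],[[-0.016,-0.082,-0.28],[0,0,0],-0.5]]' 40
python3 -c "
from h import *
cv2.imwrite('pics/w2.png',viewer.get_image('wrist'))"
```

```text
t: 2.15
position: [453.6, -415.0, 18.5]
eef_rot: [-0.0, 1.0, -0.0, -0.0]
wrist_force: [-0.3, 0.3, 0.5]
grip_width: 0.749
grip_force: 0.0
```

View pics/w2.png

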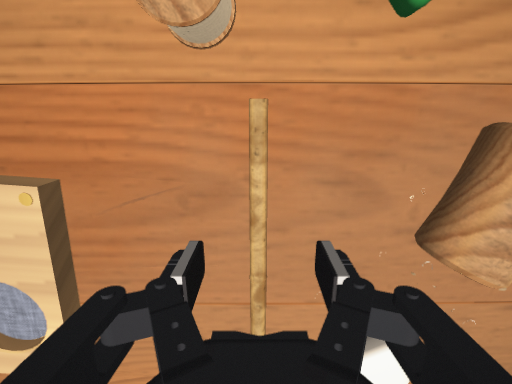

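```bash
python3 -m handwheel '[[[0,0,0],[0,0,0],1],[[0,0,0],[0,0,0],1],[[0,0,0],[0,0,0],1],[[0,0,0],[0,0,0],1],[[0,0,0],[0,0,0],1],[[0,0,0.01],[0,0,0],1],[[0,0,0.05],[0,0,0],1],[[0,0,0.1],[0,0,0],1]]' 40
python3 -c "
from h import *
c=viewer.calibration('wrist');im=cv2.imread('pics/w2.png')
cv2.imwrite('pics/w3.png',viewer.get_image('wrist'))"
```

```text
t: 3.2
position: [453.1, -413.3, 118.2]
eef_rot: [-0.001, 1.0, 0.0, -0.001]
wrist_force: [0.8, -1.4, 0.1]
grip_width: 0.102
grip_force: 40.7
```

```bash
python3 -m handwheel '[[[0.007,0.055,0.01],[0,0,0.18],1],[[0.014,0.11,0.01],[0,0,0.36],1],[[0.021,0.17,0.01],[0,0,0.54],1],[[0.028,0.23,0.01],[0,0,0.72],1],[[0.035,0.29,0.01],[0,0,0.9],1],[[0.042,0.35,0.01],[0,0,1.08],1],[[0.05,0.39,0.01],[0,0,1.26],1],[[0.055,0.426,0.01],[0,0,1.44],1]]' 40
python3 -m handwheel '[[[0,0,0],[0,0,0.145],1],[[0,0,0],[0,0,0.145],1],[[0,0,-0.02],[0,0,0.145],1],[[0,0,-0.05],[0,0,0.145],1],[[0,0,-0.065],[0,0,0.145],1],[[0,0,-0.065],[0,0,0.145],1],[[0,0,-0.065],[0,0,0.145],1],[[0,0,-0.065],[0,0,0.145],1]]' 40
python3 -c "
from h import *
c=viewer.calibration('wrist');np.save('w4c.npy',c,allow_pickle=True)
cv2.imwrite('pics/w4.png',viewer.get_image('wrist'));cv2.imwrite('pics/t4.png',viewer.get_image('top'));cv2.imwrite('pics/s4.png',viewer.get_image('scene'))"
```

```text
t: 4.25
position: [509.2, 13.3, 128.6]
eef_rot: [0.0, 0.749, 0.662, 0.0]
wrist_force: [0.9, -0.7, -0.2]
grip_width: 0.105
grip_force: 40.7
t: 5.25
position: [510.1, 11.4, 64.4]
eef_rot: [0.001, 0.702, 0.712, 0.001]
wrist_force: [-0.2, 0.6, 0.3]
grip_width: 0.104
grip_force: 40.7
```

View pics/w4.png

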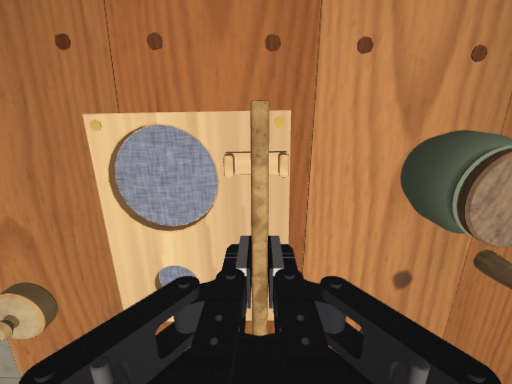

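```bash
python3 -m handwheel '[[[0,0,-0.012],[0,0,0],1],[[0,0,-0.022],[0,0,0],1],[[0,0,-0.022],[0,0,0],1],[[0,0,-0.022],[0,0,0],1],[[0,0,-0.022],[0,0,0],0.4],[[0,0,-0.022],[0,0,0],0.2],[[0,0,-0.022],[0,0,0],0],[[0,0,-0.022],[0,0,0],0]]' 40
python3 -m handwheel '[[[0,0,0.03],[0,0,0],-0.2],[[0,0,0.09],[0,0,0],-1],[[0,0,0.15],[0,0,0],-1],[[0,0,0.21],[0,0,0],-1],[[0,0,0.23],[0,0,0],-1],[[0,0,0.23],[0,0,0],-1],[[0,0,0.23],[0,0,0],-1],[[0,0,0.23],[0,0,0],-1]]' 40
python3 -c "
from h import *
c=viewer.calibration('wrist');np.save('w5c.npy',c,allow_pickle=True)
cv2.imwrite('pics/w5.png',viewer.get_image('wrist'));cv2.imwrite('pics/t5.png',viewer.get_image('top'));cv2.imwrite('pics/s5.png',viewer.get_image('scene'))"
```

```text
t: 6.4
position: [509.2, 11.5, 41.3]
eef_rot: [0.0, 0.702, 0.712, 0.0]
wrist_force: [1.0, -0.1, 0.5]
grip_width: 0.503
grip_force: 0.0
t: 7.4
position: [508.1, 11.6, 269.5]
eef_rot: [-0.001, 0.702, 0.712, -0.001]
wrist_force: [0.4, 0.4, 0.2]
grip_width: 1.001
grip_force: 0.0
```

View pics/w5.png

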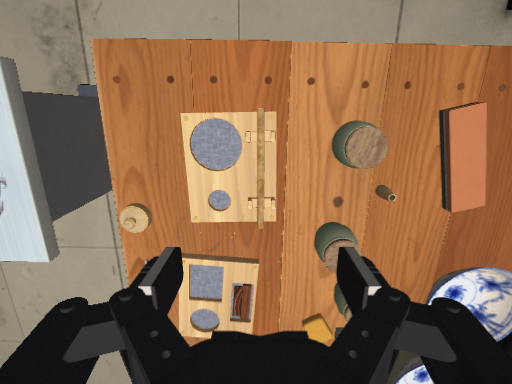

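```bash
python3 - <<'E'
from h import *
im=cv2.imread("pics/w5.png");c=np.load("w5c.npy",allow_pickle=True).item()
h=cv2.cvtColor(im,cv2.COLOR_BGR2HSV)
print([h[y,x].tolist() for x,y in((368,146),(341,145),(300,146),(405,150),(340,255),(392,196),(383,190),(440,85))])
print('cork w');report(im,c,(325,115,395,285),(0,25,20,105,60,200),68,150)
print('green w');report(im,c,(325,115,395,285),(30,90,20,200,20,160),31,150)
print('wells');report(im,c,(180,110,245,225),(100,180,0,90,60,200),6)
print('tray');report(im,c,(170,100,290,235),(14,30,40,120,150,255),16,300)
t=cv2.imread("pics/t5.png");ct=viewer.calibration("top")
print('cork t');report(t,ct,(150,115,275,170),(0,25,40,105,100,170),68,60)
for p in((392,197),(386,193),(378,187)):print('fer',[ray(c,*p,z)[:2].round(1).tolist() for z in(0,38)])
print(ray(c,260.5,108,33).round(1),ray(c,260.5,228,33).round(1))
cv2.imwrite("pics/f5.png",cv2.resize(im[120:290,310:430],None,fx=3.4,fy=3.4,interpolation=cv2.INTER_CUBIC))
E
```

```text
[[15, 97, 157], [40, 52, 89], [14, 151, 211], [13, 166, 166], [30, 64, 12], [16, 115, 80], [15, 117, 89], [13, 164, 165]]
cork w
[ 347  126   40   43 1233] [366.  147.4] z 68 [636.7  49.4  48.7  47.7 125.8] [635.9  49.8  68. ]
[325 241  54  44 563] [345.1 257.6] z 68 [ 634.7 -118.1   89.5   51.8  120.3] [ 627.4 -101.4   68. ]
green w
[332 122  41  46 602] [344.7 140. ] z 31 [625.8  52.1  60.4  43.2  74.5] [620.6  54.5  31. ]
[325 222  32  26 457] [336.8 232.9] z 31 [628.5 -81.8  47.   39.8   9.1] [623.9 -81.6  31. ]
wells
[ 192  119   50   51 1982] [216.2 143.5] z 6 [444.8  42.9  71.   71.    0.7] [444.7  44.5   6. ]
[210 190  20  19 298] [219.4 199.1] z 6 [446.8 -39.4  29.1  29.1 178.8] [446.6 -39.3   6. ]
tray
[ 181  112   77  110 5110] [223.7 171.6] z 16 [452.9   8.1 159.3 103.6  91.7] [455.8   5.8  16. ]
[ 264  112   12  109 1218] [269.4 165.6] z 16 [522.2  10.2 157.3  16.8  91.1] [521.5  15.5  16. ]
cork t
[245 123  22  20 306] [255.3 132.6] z 68 [ 661.9 -197.5   52.7   50.6  106.5] [ 661.9 -197.4   68. ]
[154 136  18  20 260] [162.6 145.5] z 68 [6.35e+02 4.90e+01 5.14e+01 4.53e+01 2.00e-01] [634.8  48.6  68. ]
[209 139  22  20 318] [218.5 148.6] z 68 [ 621.9 -101.9   55.4   51.2   88.2] [621.6 -99.4  68. ]
fer [[713.3, -33.9], [693.5, -22.0]]
fer [[703.0, -27.5], [684.1, -16.3]]
fer [[689.1, -18.2], [671.7, -7.8]]
[507.5  93.5  33. ] [510.1 -74.3  33. ]
```

View pics/f5.png

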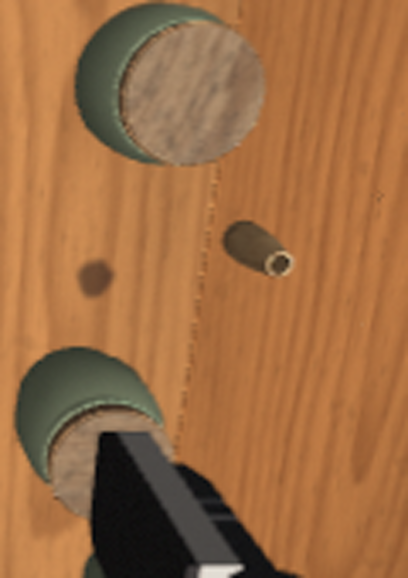

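```bash
python3 -m handwheel '[[[0.05,0.015,-0.02],[0,0,-0.02],-1],[[0.1,0.03,-0.06],[0,0,-0.02],-1],[[0.1265,0.038,-0.1],[0,0,-0.02],-1],[[0.1265,0.038,-0.14],[0,0,-0.02],-1],[[0.1265,0.038,-0.19],[0,0,-0.02],-1],[[0.1265,0.038,-0.22],[0,0,-0.02],-1],[[0.1265,0.038,-0.239],[0,0,-0.02],-1],[[0.1265,0.038,-0.239],[0,0,-0.02],-1]]' 60
python3 -m handwheel '[[[0,0,0],[0,0,0],1],[[0,0,0],[0,0,0],1],[[0,0,0],[0,0,0],1],[[0,0,0],[0,0,0],1],[[0,0,0.01],[0,0,0],1],[[0,0,0.03],[0,0,0],1],[[0,0,0.03],[0,0,0],1],[[0,0,0.03],[0,0,0],1]]' 60
python3 -c "
from h import *
cv2.imwrite('pics/w6.png',viewer.get_image('wrist'))
for i in range(3): print(status.get_state()['wrist_force'].round(2)); viewer.get_image('top')"
```

```text
t: 8.55
position: [633.4, 49.5, 29.9]
eef_rot: [-0.002, 0.709, 0.705, -0.002]
wrist_force: [-0.6, -0.3, 0.7]
grip_width: 1.003
grip_force: 0.0
t: 9.55
position: [635.4, 49.5, 61.9]
eef_rot: [-0.0, 0.709, 0.705, -0.0]
wrist_force: [-0.6, 0.1, -1.2]
grip_width: 0.686
grip_force: 64.7
[-1.13  0.38 -1.7 ]
[-0.58  0.24 -1.74]
[ 0.3  -0.15 -1.08]
```

View pics/w6.png

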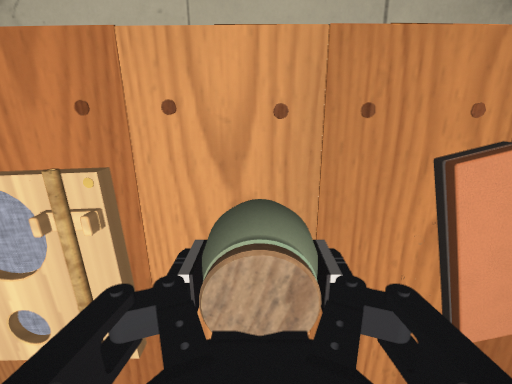

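```bash
python3 -m handwheel '[[[0,0,-0.02],[0,0,0],1],[[0,0,-0.029],[0,0,0],1],[[0,0,-0.029],[0,0,0],1],[[0,0,-0.029],[0,0,0],-0.4],[[0,0,-0.029],[0,0,0],-1],[[0,0,-0.029],[0,0,0],-1],[[0,0,-0.029],[0,0,0],-1],[[0,0,0.01],[0,0,0],-1]]' 60
python3 -m handwheel '[[[0,0,0.06],[0,0,0],-1],[[-0.003,-0.04,0.06],[0,0,0],-1],[[-0.007,-0.095,0.06],[0,0,0],-1],[[-0.014,-0.149,0.06],[0,0,0],-1],[[-0.014,-0.149,0.02],[0,0,0],-1],[[-0.014,-0.149,-0.02],[0,0,0],-1],[[-0.014,-0.149,-0.04],[0,0,0],-1],[[-0.014,-0.149,-0.04],[0,0,0],-1]]' 60
python3 -m handwheel '[[[0,0,0],[0,0,0],1],[[0,0,0],[0,0,0],1],[[0,0,0],[0,0,0],1],[[0,0,0],[0,0,0],1],[[0,0,0.01],[0,0,0],1],[[0,0,0.03],[0,0,0],1],[[0,0,0.03],[0,0,0],1],[[0,0,0.03],[0,0,0],1]]' 60
python3 -c "
from h import *
cv2.imwrite('pics/s7.png',viewer.get_image('scene'))
for i in range(3): print(status.get_state()['wrist_force'].round(2)); viewer.get_image('top')"
```

```text
t: 10.75
position: [632.4, 49.5, 69.1]
eef_rot: [-0.003, 0.709, 0.705, -0.003]
wrist_force: [0.1, 1.0, -0.6]
grip_width: 0.998
grip_force: 0.0
t: 11.75
position: [619.7, -99.1, 30.2]
eef_rot: [-0.002, 0.709, 0.705, -0.001]
wrist_force: [0.7, -0.2, 1.1]
grip_width: 1.0
grip_force: 0.0
t: 12.75
position: [621.5, -99.4, 62.1]
eef_rot: [-0.0, 0.709, 0.705, 0.0]
wrist_force: [-0.3, -0.2, -2.4]
grip_width: 0.676
grip_force: 64.5
[-0.39 -0.08 -1.92]
[-0.39 -0.02 -1.8 ]
[ 0.08 -0.1  -1.18]
```

```bash
python3 -m handwheel '[[[0,0,-0.02],[0,0,0],1],[[0,0,-0.029],[0,0,0],1],[[0,0,-0.029],[0,0,0],1],[[0,0,-0.029],[0,0,0],-0.4],[[0,0,-0.029],[0,0,0],-1],[[0,0,-0.029],[0,0,0],-1],[[0,0,-0.029],[0,0,0],-1],[[0,0,0.01],[0,0,0],-1]]' 60
python3 -m handwheel '[[[0,0,0.06],[0,0,0],-1],[[0.003,-0.02,0.06],[0,0,0],-1],[[0.02,-0.06,0.06],[0,0,0],-1],[[0.0405,-0.098,0.06],[0,0,0],-1],[[0.0405,-0.098,0.02],[0,0,0],-1],[[0.0405,-0.098,-0.02],[0,0,0],-1],[[0.0405,-0.098,-0.04],[0,0,0],-1],[[0.0405,-0.098,-0.04],[0,0,0],-1]]' 60
python3 -m handwheel '[[[0,0,0],[0,0,0],1],[[0,0,0],[0,0,0],1],[[0,0,0],[0,0,0],1],[[0,0,0],[0,0,0],1],[[0,0,0.01],[0,0,0],1],[[0,0,0.03],[0,0,0],1],[[0,0,0.03],[0,0,0],1],[[0,0,0.03],[0,0,0],1]]' 60
python3 -c "
from h import *
for i in range(3): print(status.get_state()['wrist_force'].round(2)); viewer.get_image('top')
cv2.imwrite('pics/s8.png',viewer.get_image('scene'));cv2.imwrite('pics/w8.png',viewer.get_image('wrist'))"
```

```text
t: 13.95
position: [618.6, -98.7, 69.2]
eef_rot: [-0.003, 0.709, 0.705, -0.002]
wrist_force: [0.7, -0.5, 1.1]
grip_width: 1.002
grip_force: 0.0
t: 14.95
position: [659.7, -197.0, 29.0]
eef_rot: [-0.003, 0.709, 0.705, -0.001]
wrist_force: [-0.0, -0.7, 0.7]
grip_width: 0.995
grip_force: 0.0
t: 15.95
position: [661.4, -197.2, 61.4]
eef_rot: [-0.001, 0.709, 0.705, -0.0]
wrist_force: [0.6, 0.2, -4.5]
grip_width: 0.668
grip_force: 65.1
[ 0.62  0.22 -4.48]
[-0.56  0.2  -3.43]
[ 0.13 -0.51 -4.63]
```

View pics/s8.png

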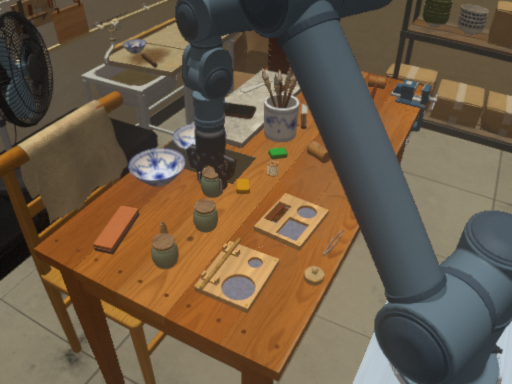

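```bash
python3 -m handwheel '[[[0,0,0.05],[0,0,0.15],1],[[-0.02,0.01,0.08],[0,0,0.3],1],[[-0.06,0.05,0.09],[0,0,0.47],1],[[-0.1,0.095,0.09],[0,0,0.64],1],[[-0.14,0.14,0.09],[0,0,0.81],1],[[-0.18,0.185,0.09],[0,0,0.98],1],[[-0.205,0.225,0.09],[0,0,1.15],1],[[-0.217,0.2435,0.09],[0,0,1.32],1]]' 60
python3 -m handwheel '[[[0,0,0],[0,0,0.15],1],[[0,0,0],[0,0,0.25],1],[[0,0,-0.04],[0,0,0.25],1],[[0,0,-0.07],[0,0,0.25],1],[[0,0,-0.07],[0,0,0.25],1],[[0,0,-0.07],[0,0,0.25],1],[[0,0,-0.07],[0,0,0.25],1],[[0,0,-0.07],[0,0,0.25],1]]' 60
python3 -c "
from h import *
c=viewer.calibration('wrist');np.save('w9c.npy',c,allow_pickle=True)
w=viewer.get_image('wrist');cv2.imwrite('pics/w9.png',w)
t=viewer.get_image('top');s=viewer.get_image('scene');cv2.imwrite('pics/t9.png',t);cv2.imwrite('pics/s9.png',s)
a=cv2.resize(t[170:270,130:230],(400,400),interpolation=2);b=cv2.resize(s[210:330,160:300],(400,343),interpolation=2);b=cv2.copyMakeBorder(b,0,57,0,0,0)
cv2.imwrite('pics/m9.png',np.hstack([a,b]))"
```

```text
t: 17.2
position: [442.7, 47.8, 152.2]
eef_rot: [-0.001, 0.124, 0.992, 0.0]
wrist_force: [1.3, -0.7, -3.9]
grip_width: 0.671
grip_force: 66.6
t: 18.2
position: [446.2, 46.0, 83.4]
eef_rot: [0.001, 0.003, 1.0, 0.0]
wrist_force: [0.5, 1.1, -3.4]
grip_width: 0.667
grip_force: 66.6
```

View pics/m9.png

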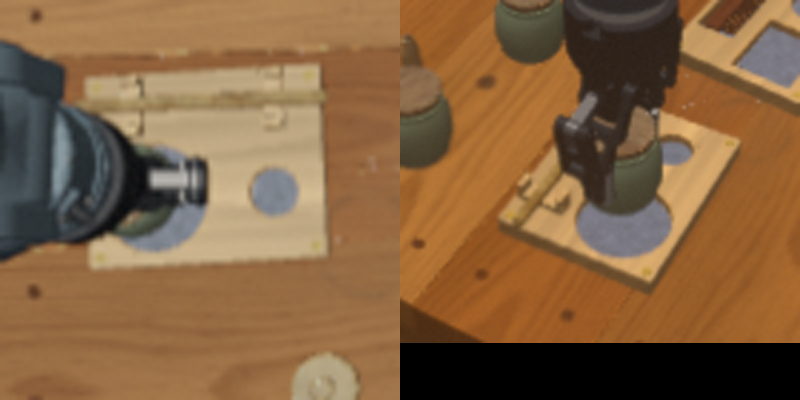

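View pics/w9.png

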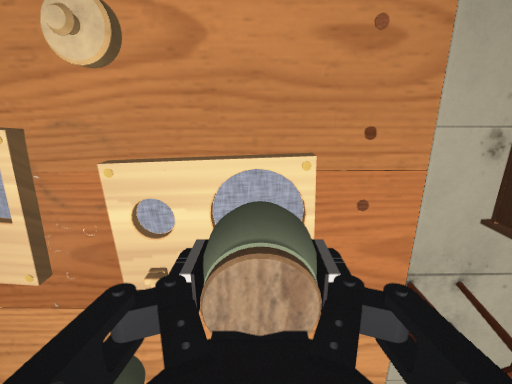

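```bash
python3 - <<'E'
from h import *
im=cv2.imread("pics/w9.png");c=np.load("w9c.npy",allow_pickle=True).item()
report(im,c,(125,185,185,250),(100,180,0,90,60,200),6)
report(im,c,(205,160,315,240),(100,180,0,90,60,200),6)
for p in((98,166),(316,155)):print(ray(c,*p,16).round(1))
# well rim: fit circle to upper outline cast at z=16
h=cv2.cvtColor(im,cv2.COLOR_BGR2HSV);m=cv2.inRange(h,(100,0,60),(180,90,200));m[:160]=0;m[215:]=0;m[:,:208]=0;m[:,308:]=0
P=[]
for u in range(214,303,3):
    v=np.flatnonzero(m[:,u])
    if len(v):P.append(ray(c,u,v[0]-.5,6)[:2])
P=np.array(P);A=np.c_[2*P,np.ones(len(P))];s=np.linalg.lstsq(A,(P**2).sum(1),rcond=None)[0];print('floor circle',s[:2].round(1),np.sqrt(s[2]+s[:2]@s[:2]).round(1))
t=cv2.imread("pics/t9.png");report(t,viewer.calibration("top"),(190,205,206,232),(100,180,0,90,60,200),6,30)
E
```

```text
[137 199  37  34 993] [155.  215.7] z 6 [448.4 -40.   29.6  28.9  89.6] [448.3 -39.9   6. ]
[ 213  169   90   55 2764] [256.7 192.3] z 6 [431.9  42.9  72.   43.3  92.5] [428.9  43.1   6. ]
[405.  -72.7  16. ]
[398.2  86.1  16. ]
floor circle [447.3  43.6] 37.2
[194 213  10  10  88] [198.5 217.5] z 6 [446.1 -35.3  24.9  24.6  88.4] [446.1 -35.3   6. ]
```

```bash
python3 - <<'E'
from h import *
c=np.load("w9c.npy",allow_pickle=True).item();im=cv2.imread("pics/w9.png")
h=cv2.cvtColor(im,cv2.COLOR_BGR2HSV);m=cv2.inRange(h,(5,30,90),(25,110,220))
for r in(275,285,295):
    v=np.flatnonzero(m[r,195:330])+195;print(r,v[0],v[-1],ray(c,(v[0]+v[-1])/2,r,119).round(1))
v=np.flatnonzero(m[240:300,261]);print(240+v[0],ray(c,261,240+v[0],119).round(1),'expect x',446-26)
E
```

```text
275 217 304 [428.3  45.7 119. ]
285 204 312 [432.9  44.7 119. ]
295 204 317 [437.6  45.6 119. ]
259 [421.3  45.9 119. ] expect x 420
```

```bash
python3 -m handwheel '[[[0,-0.0015,-0.02],[0,0,0],1],[[0,-0.0015,-0.035],[0,0,0],1],[[0,-0.0015,-0.042],[0,0,0],1],[[0,-0.0015,-0.045],[0,0,0],1],[[0,-0.0015,-0.046],[0,0,0],1],[[0,-0.0015,-0.046],[0,0,0],1],[[0,-0.0015,-0.046],[0,0,0],1],[[0,-0.0015,-0.046],[0,0,0],1]]' 60
```

```text
t: 19.35
position: [444.5, 44.5, 40.5]
eef_rot: [0.0, 0.003, 1.0, -0.0]
wrist_force: [-17.2, -1.5, 42.5]
grip_width: 0.669
grip_force: 71.4
```

```bash
python3 -m handwheel '[[[0,0,0.002],[0,0,0],1],[[0,0,0.004],[0,0,0],1],[[0,0,0.004],[0,0,0],1],[[0,0,0.004],[0,0,0],1],[[0,0,0.004],[0,0,0],1],[[0,0,0.004],[0,0,0],1],[[0,0,0.004],[0,0,0],1],[[0,0,0.004],[0,0,0],1]]' 60
python3 - <<'E'
from h import *
c=viewer.calibration("wrist");im=viewer.get_image("wrist");np.save("w10c.npy",c,allow_pickle=True);cv2.imwrite("pics/w10.png",im)
print(status.get_state()["wrist_torque"].round(2),status.get_state()["wrist_force"].round(1))
h=cv2.cvtColor(im,cv2.COLOR_BGR2HSV);m=cv2.inRange(h,(100,0,60),(180,90,200));m[:,:190]=0;m[:,330:]=0
v=np.argwhere(m[:260]);print(len(v),v.min(0),v.max(0))
for r in range(v.min(0)[0],260,6):
    u=np.flatnonzero(m[r]);print(r,(u[0],u[-1],len(u)) if len(u) else '')
m=cv2.inRange(h,(5,30,90),(25,110,220))
for r in(275,285,295):
    v=np.flatnonzero(m[r,195:330])+195;print(r,v[0],v[-1])
E
```

```text
t: 20.35
position: [445.9, 44.5, 40.7]
eef_rot: [0.001, 0.003, 1.0, 0.0]
wrist_force: [0.0, 0.2, 4.9]
grip_width: 0.678
grip_force: 67.6
[ 0.12 -0.   -0.03] [0.2 0.3 5. ]
2098 [185 205] [239 314]
185 (np.int64(253), np.int64(265), 13)
191 (np.int64(232), np.int64(288), 57)
197 (np.int64(222), np.int64(297), 76)
203 (np.int64(215), np.int64(303), 61)
209 (np.int64(211), np.int64(308), 46)
215 (np.int64(208), np.int64(311), 34)
221 (np.int64(206), np.int64(313), 25)
227 (np.int64(205), np.int64(314), 18)
233 (np.int64(205), np.int64(314), 12)
239 (np.int64(205), np.int64(314), 7)
245 
251 
257 
275 217 304
285 204 312
295 204 317
```

```bash
python3 -m handwheel '[[[0,0,0],[0,0,0],0],[[0,0,0],[0,0,0],-0.5],[[0,0,0],[0,0,0],-0.9],[[0,0,0],[0,0,0],-0.9],[[0,0,0],[0,0,0],-0.9],[[0,0,0],[0,0,0],-0.9],[[0,0,0.03],[0,0,0],-0.9],[[0,0,0.07],[0,0,0],-0.9]]' 60
python3 -m handwheel '[[[0.03,-0.01,0.05],[0,0,-0.18],-0.9],[[0.06,-0.02,0.1],[0,0,-0.36],-0.9],[[0.09,-0.035,0.14],[0,0,-0.54],-0.9],[[0.12,-0.05,0.14],[0,0,-0.72],-0.9],[[0.15,-0.06,0.14],[0,0,-0.9],-0.9],[[0.165,-0.0665,0.14],[0,0,-1.08],-0.9],[[0.165,-0.0665,0.14],[0,0,-1.26],-0.9],[[0.165,-0.0665,0.14],[0,0,-1.44],-0.9]]' 40
python3 - <<'E'
from h import *
c=viewer.calibration("wrist");im=viewer.get_image("wrist");np.save("w11c.npy",c,allow_pickle=True);cv2.imwrite("pics/w11.png",im)
t=viewer.get_image("top");cv2.imwrite("pics/t11.png",t);ct=viewer.calibration("top")
report(t,ct,(150,195,190,235),(0,25,40,105,100,170),74,60)
E=c["extrinsics"];print((-E[:3,:3].T@E[:3,3]).round(),ray(c,256,192,0).round())
def proj(p):
    q=E[:3,:3]@np.array(p,float)+E[:3,3];q=np.array([q[0],-q[1],-q[2]])
    return cv2.projectPoints(q.reshape(1,3),np.zeros(3),np.zeros(3),c["intrinsics"],c["D"])[0].ravel().round()
print('fer expected',proj((693,-22,0)),proj((693,-22,38)),'jar top',proj((446,44.5,74)))
E
```

```text
t: 21.4
position: [443.9, 44.5, 110.2]
eef_rot: [-0.001, 0.003, 1.0, 0.0]
wrist_force: [0.1, -0.5, -0.3]
grip_width: 0.95
grip_force: 0.0
t: 22.4
position: [610.2, -22.2, 249.8]
eef_rot: [-0.0, 0.664, 0.748, -0.0]
wrist_force: [-0.3, -1.0, 0.1]
grip_width: 0.951
grip_force: 0.0
[154 206  19  25 334] [162.9 217.4] z 74 [4.429e+02 4.550e+01 6.120e+01 4.660e+01 2.000e-01] [444.5  45.6  74. ]
[601.  55. 375.] [609. -57.   0.]
fer expected [317. 175.] [323. 182.] jar top [114. 104.]
```

```bash
python3 - <<'E'
from h import *
im=cv2.imread("pics/w11.png");c=np.load("w11c.npy",allow_pickle=True).item()
h=cv2.cvtColor(im,cv2.COLOR_BGR2HSV)
print(h[178,300:345:3].tolist())
print('dark');report(im,c,(290,150,350,215),(0,180,0,140,0,140),19,20)
print('rim');report(im,c,(290,150,350,215),(0,180,0,100,120,255),38,4)
print('jar cork');report(im,c,(70,60,160,150),(0,25,20,105,60,200),74,150)
E
```

```text
[[14, 152, 190], [14, 155, 183], [14, 154, 192], [13, 163, 172], [15, 126, 79], [16, 113, 88], [16, 115, 93], [16, 109, 105], [15, 120, 102], [13, 150, 153], [13, 163, 177], [13, 165, 173], [13, 163, 183], [13, 164, 168], [13, 166, 172]]
dark
[312 170  15  16 162] [319.1 177.5] z 19 [692.6 -21.6  23.4  16.1 143.2] [691.8 -20.8  19. ]
rim
[320 179   8   5  15] [324.5 180.4] z 38 [694.4 -19.5  10.2   4.6 160.4] [694.7 -19.8  38. ]
[323 185   4   2   4] [324.5 185.5] z 38 [ 6.96e+02 -2.65e+01  4.00e+00  6.00e-01  3.50e+01] [696.  -26.5  38. ]
jar cork
[  93   78   46   54 1652] [115.7 105.1] z 74 [447.6  43.8  48.7  48.4 137.7] [447.5  43.7  74. ]
```

```bash
python3 -m handwheel '[[[0.05,0,0],[0,0,-0.12],-0.5],[[0.083,0.0005,-0.03],[0,0,-0.12],-0.5],[[0.083,0.0005,-0.08],[0,0,-0.12],-0.5],[[0.083,0.0005,-0.13],[0,0,-0.12],-0.5],[[0.083,0.0005,-0.18],[0,0,-0.12],-0.5],[[0.083,0.0005,-0.21],[0,0,-0.12],-0.5],[[0.083,0.0005,-0.218],[0,0,-0.12],-0.5],[[0.083,0.0005,-0.218],[0,0,-0.12],-0.5]]' 25
python3 - <<'E'
from h import *
c=viewer.calibration("wrist");im=viewer.get_image("wrist");cv2.imwrite("pics/w12.png",im)
h=cv2.cvtColor(im,cv2.COLOR_BGR2HSV)
m=cv2.inRange(h,(10,0,40),(25,140,140));m[:150]=0;m[330:]=0
print('horn');report(im,c,(190,180,330,330),(10,30,60,140,40,140),19,40)
for r in(250,270,290):print(r,h[r,180:345:8].tolist())
E
```

```text
t: 23.5
position: [693.3, -21.5, 32.7]
eef_rot: [0.0, 0.705, 0.709, 0.0]
wrist_force: [-0.0, -0.2, 0.8]
grip_width: 0.746
grip_force: 0.0
horn
[246 226  29  42 798] [258.6 243.4] z 19 [693.7 -18.7  26.5  16.2  91.3] [692.8 -16.5  19. ]
[253 264  16  13 162] [260.5 270. ] z 19 [ 6.941e+02 -3.420e+01  9.000e+00  8.300e+00  3.000e-01] [694.1 -34.1  19. ]
250 [[135, 20, 25], [13, 20, 89], [165, 22, 23], [14, 152, 205], [14, 151, 203], [14, 152, 210], [14, 151, 216], [14, 154, 204], [13, 159, 197], [16, 114, 110], [16, 111, 131], [16, 110, 149], [13, 161, 204], [13, 164, 191], [13, 160, 212], [13, 162, 211], [13, 164, 198], [0, 12, 21], [20, 33, 23], [13, 20, 89], [13, 143, 89]]
270 [[15, 18, 87], [0, 11, 24], [150, 11, 24], [13, 127, 70], [14, 153, 201], [14, 152, 212], [14, 150, 220], [14, 155, 203], [13, 160, 196], [16, 94, 212], [15, 122, 90], [17, 107, 131], [13, 163, 193], [13, 165, 189], [13, 161, 212], [13, 162, 206], [13, 165, 195], [0, 24, 21], [165, 27, 19], [0, 23, 22], [15, 18, 87]]
290 [[135, 19, 27], [0, 10, 25], [160, 32, 24], [14, 150, 217], [14, 154, 197], [14, 149, 216], [14, 151, 214], [13, 154, 202], [13, 161, 190], [13, 162, 190], [13, 161, 193], [13, 163, 194], [13, 161, 199], [13, 165, 193], [13, 162, 209], [13, 162, 208], [13, 162, 198], [12, 163, 189], [165, 27, 19], [15, 25, 41], [135, 20, 26]]
```

```bash
python3 -m handwheel '[[[0,0,0],[0,0,0],1],[[0,0,0],[0,0,0],1],[[0,0,0],[0,0,0],1],[[0,0,0],[0,0,0],1],[[0,0,0],[0,0,0],1],[[0,0,0.02],[0,0,0],1],[[0,0,0.07],[0,0,0],1],[[0,0,0.1],[0,0,0],1]]' 25
python3 - <<'E'
from h import *
c=viewer.calibration("wrist");im=viewer.get_image("wrist");cv2.imwrite("pics/w13.png",im)
print(status.get_state()["grip_width"]*85)
report(im,c,(190,180,330,330),(10,30,60,140,40,140),119,40)
E
```

```text
t: 24.55
position: [693.7, -21.6, 134.4]
eef_rot: [0.001, 0.705, 0.709, 0.001]
wrist_force: [-0.3, -1.0, 0.2]
grip_width: 0.204
grip_force: 24.5
17.256717946883388
[191 204  14  14 130] [197.1 210.7] z 119 [659.    2.8   7.7   6.7 116. ] [658.8   2.9 119. ]
[244 225  31  47 861] [257.6 243.3] z 119 [693.7 -21.   30.5  17.7  89.2] [692.8 -17.4 119. ]
[252 263  16  13 161] [259.5 269. ] z 119 [ 6.94e+02 -3.47e+01  9.10e+00  8.40e+00  2.00e-01] [694.  -34.6 119. ]
[190 275   9   9  41] [193.3 279.3] z 119 [653.7 -41.7   5.9   4.6  97.8] [653.4 -42.1 119. ]
```

```bash
python3 -m handwheel '[[[-0.05,-0.003,0],[0,0,0],1],[[-0.11,-0.007,0],[0,0,0],1],[[-0.17,-0.011,0],[0,0,0],1],[[-0.22,-0.015,-0.01],[0,0,0],1],[[-0.246,-0.0165,-0.04],[0,0,0],1],[[-0.246,-0.0165,-0.06],[0,0,0],1],[[-0.246,-0.0165,-0.06],[0,0,0],1],[[-0.246,-0.0165,-0.06],[0,0,0],1]]' 25
python3 - <<'E'
from h import *
c=viewer.calibration("wrist");im=viewer.get_image("wrist");np.save("w14c.npy",c,allow_pickle=True);cv2.imwrite("pics/w14.png",im)
m=cv2.inRange(cv2.cvtColor(im,cv2.COLOR_BGR2HSV),(100,0,90),(180,60,200));m[:,:205]=0;m[:,315:]=0
for r in range(100,300,6):
    u=np.flatnonzero(m[r])
    if len(u)>2:print(r,u[0],u[-1],len(u))
report(im,c,(205,100,315,300),(100,180,0,60,90,200),6,40)
report(im,c,(230,180,290,300),(10,30,60,140,40,140),60,40)
E
```

```text
t: 25.6
position: [447.9, -38.1, 72.9]
eef_rot: [0.0, 0.705, 0.709, 0.0]
wrist_force: [-0.3, 0.1, -0.3]
grip_width: 0.202
grip_force: 24.6
202 250 267 18
208 242 275 34
214 238 279 42
220 238 279 42
226 241 276 23
[238 201  42  32 966] [258.4 215.3] z 6 [447.3 -37.7  31.9  25.5   2.6] [447.3 -36.8   6. ]
[ 236  221   46   47 1104] [259.  243.7] z 60 [447.5 -33.5  29.4  25.1  90.2] [447.8 -32.9  60. ]
[252 263  16  13 167] [259.4 269.1] z 60 [ 4.481e+02 -4.960e+01  8.900e+00  8.200e+00  2.000e-01] [448.1 -49.6  60. ]
```

```bash
python3 -m handwheel '[[[0,0,-0.015],[0,0,0],1],[[0,0,-0.028],[0,0,0],1],[[0,0,-0.033],[0,0,0],1],[[0,0,-0.033],[0,0,0],1],[[0,0,-0.033],[0,0,0],1],[[0,0,-0.033],[0,0,0],0.4],[[0,0,-0.033],[0,0,0],0.2],[[0,0,-0.033],[0,0,0],0.2]]' 25
python3 -m handwheel '[[[0,0,0.02],[0,0,0],0.2],[[0,0,0.06],[0,0,0],0.2],[[0,0,0.12],[0,0,0],-0.5],[[0,0,0.17],[0,0,0],-0.5],[[0,-0.05,0.17],[0,0,0.1],-0.5],[[0,-0.1,0.17],[0,0,0.2],-0.5],[[0,-0.12,0.17],[0,0,0.2],-0.5],[[0,-0.12,0.17],[0,0,0.2],-0.5]]' 40
python3 - <<'E'
from h import *
c=viewer.calibration("wrist");im=viewer.get_image("wrist");np.save("w15c.npy",c,allow_pickle=True);cv2.imwrite("pics/w15.png",im)
t=viewer.get_image("top");cv2.imwrite("pics/t15.png",t);cv2.imwrite("pics/s15.png",viewer.get_image("scene"))
E=c["extrinsics"]
def proj(p):
    q=E[:3,:3]@np.array(p,float)+E[:3,3];q=np.array([q[0],-q[1],-q[2]])
    return cv2.projectPoints(q.reshape(1,3),np.zeros(3),np.zeros(3),c["intrinsics"],c["D"])[0].ravel().round()
u,v=proj((447,-38,20)).astype(int);print(u,v,proj((614,-277,10)),proj((577,-385,20)))
report(im,c,(u-35,v-35,u+35,v+35),(10,30,60,140,40,140),25,20)
report(im,c,(u-35,v-35,u+35,v+35),(100,180,0,60,90,200),6,20)
E
```

```text
t: 26.65
position: [447.2, -38.0, 39.4]
eef_rot: [0.0, 0.705, 0.709, 0.0]
wrist_force: [-1.0, -0.0, -0.2]
grip_width: 0.403
grip_force: 0.0
t: 27.65
position: [447.1, -159.2, 209.2]
eef_rot: [0.0, 0.632, 0.775, 0.0]
wrist_force: [-0.1, 0.0, 0.1]
grip_width: 0.748
grip_force: 0.0
282 71 [358. 279.] [314. 340.]
[274  64  16  19 138] [280.1  75.2] z 25 [446.  -41.8  16.6  14.6 153.1] [445.6 -42.8  25. ]
[280  65   9   8  37] [284.5  67.8] z 25 [448.6 -35.    7.7   5.6 167.2] [448.7 -34.9  25. ]
[268  58  28  31 407] [281.1  73.8] z 6 [447.7 -38.   31.1  30.5 102.1] [447.4 -38.7   6. ]
```

```bash
python3 - <<'E'
from h import *
im=cv2.imread("pics/w1.png");c=np.load("w1c.npy",allow_pickle=True).item()
report(im,c,(190,30,250,90),(17,28,155,255,190,255),20)
report(im,c,(190,30,250,90),(17,28,155,255,80,255),20)
t=cv2.imread("pics/t15.png");ct=viewer.calibration("top")
report(t,ct,(265,135,305,175),(18,30,130,255,80,255),20)
h=cv2.cvtColor(t,cv2.COLOR_BGR2HSV);print(h[160:174:2,316:334:2,1].tolist())
report(t,ct,(312,156,338,178),(0,30,0,128,60,255),20,30)
E
```

```text
[ 199   39   42   42 1011] [219.6  59.7] z 20 [ 614.5 -280.    49.4   35.   119.9] [ 615.  -280.3   20. ]
[ 199   39   43   44 1105] [220.   60.6] z 20 [ 613.2 -280.8   50.2   38.   119.9] [ 613.7 -280.8   20. ]
[275 145  21  20 253] [284.9 154.4] z 20 [ 611.3 -276.6   52.3   38.1  119.8] [ 611.5 -276.5   20. ]
[[130, 129, 128, 121, 96, 112, 120, 118, 127], [127, 127, 126, 98, 114, 108, 111, 113, 128], [129, 129, 106, 111, 110, 120, 109, 111, 118], [127, 118, 86, 111, 115, 119, 112, 108, 117], [128, 115, 72, 112, 113, 114, 111, 107, 120], [131, 123, 67, 80, 110, 112, 114, 122, 128], [130, 131, 120, 93, 89, 85, 108, 128, 128]]
[312 156  26  22 447] [325.2 166.5] z 20 [ 574.6 -383.7   69.9   58.4   88.3] [ 574.4 -385.4   20. ]
```

```bash
python3 -m handwheel '[[[0.04,-0.03,0],[0,0,0.15],-0.7],[[0.08,-0.06,0],[0,0,0.32],-0.7],[[0.12,-0.09,-0.02],[0,0,0.32],-0.7],[[0.15,-0.11,-0.05],[0,0,0.32],-0.7],[[0.1665,-0.121,-0.08],[0,0,0.32],-0.7],[[0.1665,-0.121,-0.08],[0,0,0.32],-0.7],[[0.1665,-0.121,-0.08],[0,0,0.32],-0.7],[[0.1665,-0.121,-0.08],[0,0,0.32],-0.7]]' 30
python3 - <<'E'
from h import *
c=viewer.calibration("wrist");im=viewer.get_image("wrist");np.save("w16c.npy",c,allow_pickle=True);cv2.imwrite("pics/w16.png",im)
report(im,c,(120,100,400,384),(16,30,160,255,80,255),20,200)
E
```

```text
t: 28.8
position: [614.0, -278.6, 131.4]
eef_rot: [0.001, 0.499, 0.867, 0.0]
wrist_force: [0.3, -0.3, -0.3]
grip_width: 0.847
grip_force: 0.0
[ 240  170   41   55 2135] [259.7 196.5] z 20 [ 613.6 -277.8   52.7   37.   119.9] [ 612.9 -276.6   20. ]
```

```bash
python3 -m handwheel '[[[0,0.0005,-0.04],[0,0,0],-0.5],[[0,0.0005,-0.08],[0,0,0],-0.5],[[0,0.0005,-0.1],[0,0,0],-0.4],[[0,0.0005,-0.101],[0,0,0],-0.4],[[0,0.0005,-0.101],[0,0,0],1],[[0,0.0005,-0.101],[0,0,0],1],[[0,0.0005,-0.101],[0,0,0],1],[[0,0.0005,-0.101],[0,0,0],1]]' 30
python3 -m handwheel '[[[0,0,0],[0,0,0],1],[[0,0,0.02],[0,0,0],1],[[0,0,0.06],[0,0,0],1],[[0,0,0.08],[0,0,0],1],[[-0.04,0.02,0.08],[0,0,-0.12],1],[[-0.09,0.045,0.08],[0,0,-0.3],1],[[-0.14,0.07,0.08],[0,0,-0.45],1],[[-0.18,0.09,0.08],[0,0,-0.6],1]]' 30
python3 - <<'E'
from h import *
im=viewer.get_image("wrist");cv2.imwrite("pics/w17.png",im)
c=viewer.calibration("wrist");report(im,c,(120,100,400,384),(16,30,160,255,80,255),20+80,200)
E
```

```text
t: 29.85
position: [615.0, -279.3, 30.6]
eef_rot: [0.002, 0.499, 0.866, 0.0]
wrist_force: [-0.2, 0.3, 6.3]
grip_width: 0.44
grip_force: 30.7
t: 30.85
position: [431.5, -187.3, 108.5]
eef_rot: [-0.0, 0.735, 0.678, -0.0]
wrist_force: [0.6, 0.7, -0.6]
grip_width: 0.436
grip_force: 30.3
[ 227  204   66   86 5328] [259.4 245.4] z 100 [ 424.7 -177.5   52.3   35.5   85. ] [ 425.  -175.5  100. ]
```

```bash
python3 -m handwheel '[[[-0.014,0.005,-0.01],[0,0,0],1],[[-0.014,0.005,-0.03],[0,0,0],1],[[-0.014,0.005,-0.03],[0,0,0],1],[[-0.014,0.005,-0.03],[0,0,0],1],[[-0.014,0.005,-0.03],[0,0,0],1],[[-0.014,0.005,-0.03],[0,0,0],1],[[-0.014,0.005,-0.03],[0,0,0],1],[[-0.014,0.005,-0.03],[0,0,0],1]]' 30
python3 - <<'E'
from h import *
im=viewer.get_image("wrist");cv2.imwrite("pics/w18.png",im)
c=viewer.calibration("wrist");report(im,c,(100,100,420,384),(16,30,160,255,80,255),68,200)
print('oblong');report(im,c,(100,60,420,300),(100,180,0,60,90,200),6,80)
E
```

```text
t: 31.9
position: [419.7, -183.5, 78.4]
eef_rot: [0.0, 0.733, 0.68, 0.0]
wrist_force: [-0.9, -0.1, -0.4]
grip_width: 0.432
grip_force: 30.3
[ 227  204   66   85 5314] [259.3 245.4] z 68 [ 420.  -179.8   53.2   36.6   85.6] [ 420.2 -178.    68. ]
oblong
[ 224  175   72   48 2049] [260.2 189.9] z 6 [ 421.1 -171.    54.4   38.4  175.8] [ 421.9 -163.5    6. ]
[316 213  45  36 279] [330.6 220. ] z 6 [ 481.8 -202.7   33.1   31.   175.6] [ 476.1 -192.7    6. ]
[232 289  57  11 558] [260.1 294.5] z 6 [ 414.6 -258.5   49.6   10.5  175.6] [ 414.6 -259.     6. ]
```

```bash
python3 -m handwheel '[[[0.0005,0,-0.02],[0,0,0],1],[[0.0005,0,-0.036],[0,0,0],1],[[0.0005,0,-0.042],[0,0,0],1],[[0.0005,0,-0.042],[0,0,0],1],[[0.0005,0,-0.042],[0,0,0],0],[[0.0005,0,-0.042],[0,0,0],-0.2],[[0.0005,0,-0.042],[0,0,0],-0.2],[[0.0005,0,-0.042],[0,0,0],-0.2]]' 30
python3 -m handwheel '[[[0,0,0.03],[0,0,0],-0.2],[[0,0,0.09],[0,0,0],-0.5],[[0.03,-0.04,0.12],[0,0,0],-0.5],[[0.07,-0.09,0.12],[0,0,0],-0.5],[[0.11,-0.14,0.12],[0,0,0],-0.5],[[0.14,-0.18,0.12],[0,0,0],-0.5],[[0.155,-0.2015,0.1],[0,0,0],-0.5],[[0.155,-0.2015,0.1],[0,0,0],-0.5]]' 30
python3 - <<'E'
from h import *
im=viewer.get_image("wrist");cv2.imwrite("pics/w19.png",im)
c=viewer.calibration("wrist");np.save("w19c.npy",c,allow_pickle=True)
t=viewer.get_image("top");cv2.imwrite("pics/t19.png",t)
report(t,viewer.calibration("top"),(230,205,275,240),(17,30,120,255,80,255),26,80)
E=c["extrinsics"]
def proj(p):
    q=E[:3,:3]@np.array(p,float)+E[:3,3];q=np.array([q[0],-q[1],-q[2]])
    return cv2.projectPoints(q.reshape(1,3),np.zeros(3),np.zeros(3),c["intrinsics"],c["D"])[0].ravel().round()
print(proj((576,-385.4,38)),proj((576,-385.4,0)),status.get_state()["position"])
h=cv2.cvtColor(im,cv2.COLOR_BGR2HSV);u,v=proj((576,-385.4,38)).astype(int)
for r in(v-12,v,v+12):print(r,h[r,u-60:u+60:6].tolist())
E
```

```text
t: 32.95
position: [420.2, -183.5, 36.4]
eef_rot: [0.0, 0.733, 0.68, 0.0]
wrist_force: [0.2, 0.9, 0.1]
grip_width: 0.6
grip_force: 0.0
t: 33.95
position: [574.6, -385.6, 133.4]
eef_rot: [-0.002, 0.734, 0.68, -0.0]
wrist_force: [-0.4, -0.1, 0.1]
grip_width: 0.752
grip_force: 0.0
[261. 205.] [261. 193.] [ 574.43671036 -384.19172744  135.80855711]
193 [[13, 150, 204], [12, 153, 192], [13, 160, 206], [13, 161, 197], [12, 161, 196], [13, 159, 197], [14, 147, 220], [14, 150, 216], [18, 73, 186], [14, 127, 221], [15, 128, 212], [14, 133, 216], [15, 129, 218], [17, 125, 217], [14, 148, 224], [13, 157, 200], [14, 153, 214], [14, 146, 225], [14, 151, 215], [14, 152, 199]]
205 [[13, 151, 203], [12, 154, 187], [12, 158, 204], [12, 160, 209], [12, 162, 192], [12, 161, 201], [14, 148, 219], [14, 148, 219], [15, 126, 218], [14, 135, 196], [14, 145, 97], [14, 139, 97], [16, 122, 227], [15, 126, 219], [14, 148, 224], [14, 149, 222], [15, 148, 224], [14, 149, 223], [14, 151, 213], [13, 153, 198]]
217 [[12, 155, 203], [12, 160, 186], [12, 159, 207], [12, 162, 210], [12, 163, 197], [12, 165, 196], [14, 147, 220], [14, 147, 218], [14, 129, 210], [15, 130, 217], [16, 122, 230], [15, 126, 221], [14, 138, 203], [14, 152, 199], [14, 151, 214], [14, 149, 221], [14, 149, 221], [14, 150, 219], [14, 155, 197], [13, 157, 188]]
```

```bash
python3 - <<'E'
from h import *
im=cv2.imread("pics/w19.png");c=np.load("w19c.npy",allow_pickle=True).item()
print('hole');report(im,c,(235,170,295,235),(10,20,100,200,40,150),38,15)
print('top');report(im,c,(225,160,300,240),(13,30,50,139,150,255),38,200)
E
```

```text
hole
[259 203   9   9  63] [263.1 207. ] z 38 [ 577.2 -387.3    7.5    7.1   85.7] [ 577.3 -387.3   38. ]
top
[ 245  180   38   44 1195] [263.  201.7] z 38 [ 578.  -382.7   39.7   32.6   85.7] [ 577.6 -382.4   38. ]
```

```bash
python3 -m handwheel '[[[0.002,-0.0015,-0.04],[0,0,0],-0.5],[[0.002,-0.0015,-0.09],[0,0,0],-0.5],[[0.002,-0.0015,-0.106],[0,0,0],-0.5],[[0.002,-0.0015,-0.106],[0,0,0],-0.5],[[0.002,-0.0015,-0.106],[0,0,0],1],[[0.002,-0.0015,-0.106],[0,0,0],1],[[0.002,-0.0015,-0.106],[0,0,0],1],[[0.002,-0.0015,-0.106],[0,0,0],1]]' 25
python3 -m handwheel '[[[0,0,0],[0,0,0],1],[[0,0,0.03],[0,0,0],1],[[0,0,0.07],[0,0,0],1],[[-0.04,0.03,0.07],[0,0,0],1],[[-0.09,0.07,0.07],[0,0,0],1],[[-0.14,0.11,0.06],[0,0,0],1],[[-0.1625,0.1255,0.05],[0,0,0],1],[[-0.1625,0.1255,0.05],[0,0,0],1]]' 25
python3 - <<'E'
from h import *
im=viewer.get_image("wrist");cv2.imwrite("pics/w20.png",im)
c=viewer.calibration("wrist");np.save("w20c.npy",c,allow_pickle=True);print(status.get_state()["position"])
print('round');report(im,c,(190,100,330,300),(100,180,0,60,90,200),6,80)
print('hole');report(im,c,(225,170,300,300),(10,20,100,200,40,150),88,15)
print('wax');report(im,c,(150,0,400,200),(16,30,160,255,80,255),26,100)
E
```

```text
t: 35.05
position: [578.7, -387.7, 33.2]
eef_rot: [0.002, 0.733, 0.68, 0.0]
wrist_force: [-1.2, 0.9, 6.3]
grip_width: 0.387
grip_force: 25.1
t: 36.05
position: [411.7, -258.5, 79.9]
eef_rot: [-0.002, 0.733, 0.68, -0.0]
wrist_force: [0.2, -0.6, -0.4]
grip_width: 0.381
grip_force: 25.1
[ 414.18021149 -260.61225905   80.85469184]
round
[ 225  100   78   64 1618] [262.9 139.4] z 6 [ 422.2 -198.1   54.8   44.8  175.6] [ 421.3 -203.     6. ]
[322 113   8 100 269] [326.5 172.6] z 6 [ 467.  -226.    75.8    5.6   90.1] [ 467.9 -231.5    6. ]
[ 232  189   63   48 1584] [265.5 207.4] z 6 [ 418.7 -259.1   50.3   36.4  164.7] [ 419.5 -256.1    6. ]
hole
[285 213  13  31  76] [292.1 230.2] z 88 [ 431.9 -238.2   16.4    3.    65.4] [ 431.8 -238.9   88. ]
[230 214  52  23 101] [250.6 220.7] z 88 [ 414.4 -233.6   23.5    8.9    8.7] [ 412.3 -232.4   88. ]
[227 236   6  42  59] [229.1 257.9] z 88 [ 400.1 -251.2   23.2    2.3   81.5] [ 399.8 -251.7   88. ]
[249 239  25   3  25] [261.  239.5] z 88 [ 416.5 -242.8   11.7    1.   172.7] [ 416.5 -242.7   88. ]
[290 260   2  15  16] [290.9 267.2] z 88 [ 430.2 -259.3    8.1    0.5   87.7] [ 430.4 -259.3   88. ]
[252 263  16  13 167] [259.5 269.1] z 88 [ 414.5 -259.2    7.6    7.   175.6] [ 414.5 -259.2   88. ]
[226 279   5  21  28] [228.  289.1] z 88 [ 397.1 -270.    12.6    0.6   75.1] [ 397.2 -269.9   88. ]
[290 283   3  17  17] [290.9 291. ] z 88 [ 4.299e+02 -2.737e+02  1.000e+01  4.000e-01  9.570e+01] [ 429.9 -273.6   88. ]
wax
[ 235   74   59   81 4524] [264.  113.5] z 26 [ 422.9 -186.1   49.4   36.4   85.5] [ 423.1 -184.8   26. ]
```

```bash
python3 - <<'E'
from h import *
c=viewer.calibration("wrist");im=viewer.get_image("wrist");cv2.imwrite("pics/w21.png",im);print(status.get_state()["position"])
c=viewer.calibration("wrist");im=viewer.get_image("wrist");cv2.imwrite("pics/w21.png",im);print(status.get_state()["position"])
print('round');report(im,c,(190,160,330,260),(100,180,0,60,90,200),6,200)
print('wax');report(im,c,(150,0,400,200),(16,30,160,255,80,255),26,100)
m=cv2.inRange(cv2.cvtColor(im,cv2.COLOR_BGR2HSV),(100,0,90),(180,60,200))
for r in range(180,250,5):
    u=np.flatnonzero(m[r,190:320])+190
    if len(u):print(r,u[0],u[-1],ray(c,(u[0]+u[-1])/2,r,6)[:2].round(1))
E
```

```text
[ 415.72114877 -261.95330421   81.38903116]
[ 416.47110807 -262.53523902   81.56064015]
round
[316 160  14  48 219] [320.8 189.7] z 6 [ 466.8 -242.1   38.3   10.4   89.4] [ 465.3 -246.4    6. ]
[ 227  184   63   46 1810] [257.  204.2] z 6 [ 414.9 -256.6   50.    37.2  178.1] [ 414.7 -254.5    6. ]
wax
[ 228   68   59   82 4560] [256.9 108.1] z 26 [ 420.3 -183.8   49.5   36.4   85.6] [ 420.5 -182.5   26. ]
180 318 319 [ 463.6 -238.4]
185 250 319 [ 437.2 -240.4]
190 239 319 [ 432.7 -244.1]
195 233 319 [ 430.2 -248. ]
200 229 319 [ 428.4 -252. ]
205 227 319 [ 427.3 -256.2]
210 227 288 [ 414.7 -259.4]
215 227 288 [ 414.4 -263.7]
220 228 287 [ 414. -268.]
225 230 285 [ 413.7 -272.4]
```

```bash
python3 -m handwheel '[[[0,0,0],[0,0,0],1],[[0,0,-0.01],[0,0,0],1],[[0,0,-0.025],[0,0,0],1],[[0,0,-0.038],[0,0,0],1],[[0,0,-0.043],[0,0,0],1],[[0,0,-0.043],[0,0,0],1],[[0,0,-0.043],[0,0,0],1],[[0,0,-0.043],[0,0,0],1]]' 25
python3 -m handwheel '[[[0,0,0],[0,0,0],0],[[0,0,0],[0,0,0],-0.2],[[0,0,0],[0,0,0],-0.2],[[0,0,0],[0,0,0],-0.2],[[0,0,0],[0,0,0],-0.2],[[0,0,0.03],[0,0,0],-0.2],[[0,0,0.08],[0,0,0],-0.2],[[0,0,0.14],[0,0,0],-0.2]]' 25
python3 -m handwheel '[[[0,-0.05,0.06],[0,0,0],-0.2],[[0,-0.1,0.1],[0,0,0],-0.2],[[0,-0.15,0.12],[0,0,0],-0.2],[[0,-0.18,0.12],[0,0,0],-0.2],[[0,-0.18,0.12],[0,0,0],-0.2],[[0,-0.18,0.12],[0,0,0],-0.2],[[0,-0.18,0.12],[0,0,0],-0.2],[[0,-0.18,0.12],[0,0,0],-0.2]]' 25
python3 - <<'E'
from h import *
c=viewer.calibration("wrist");im=viewer.get_image("wrist");np.save("w22c.npy",c,allow_pickle=True)
t=viewer.get_image("top");s=viewer.get_image("scene");cv2.imwrite("pics/w22.png",im);cv2.imwrite("pics/t22.png",t);cv2.imwrite("pics/s22.png",s)
a=cv2.resize(t[125:240,145:305],(400,288),interpolation=2);b=cv2.resize(s[160:310,130:340],(400,286),interpolation=2);w=cv2.resize(im,(400,300))
d=cv2.resize(im[20:220,150:420],(400,296),interpolation=2)
f=lambda x:cv2.resize(x,(400,300))
cv2.imwrite("pics/m22.png",np.vstack([np.hstack([f(a),f(b)]),np.hstack([w,f(d)])]))
E
```

```text
t: 37.2
position: [414.5, -261.2, 37.8]
eef_rot: [0.0, 0.733, 0.68, -0.0]
wrist_force: [-2.2, 1.3, 8.5]
grip_width: 0.39
grip_force: 27.1
t: 38.2
position: [413.8, -260.3, 177.9]
eef_rot: [-0.001, 0.733, 0.68, -0.0]
wrist_force: [1.1, 0.0, -0.7]
grip_width: 0.599
grip_force: 0.0
t: 39.2
position: [414.8, -439.9, 297.4]
eef_rot: [-0.0, 0.733, 0.681, 0.0]
wrist_force: [-0.2, -0.4, 0.1]
grip_width: 0.604
grip_force: 0.0
```

View pics/m22.png

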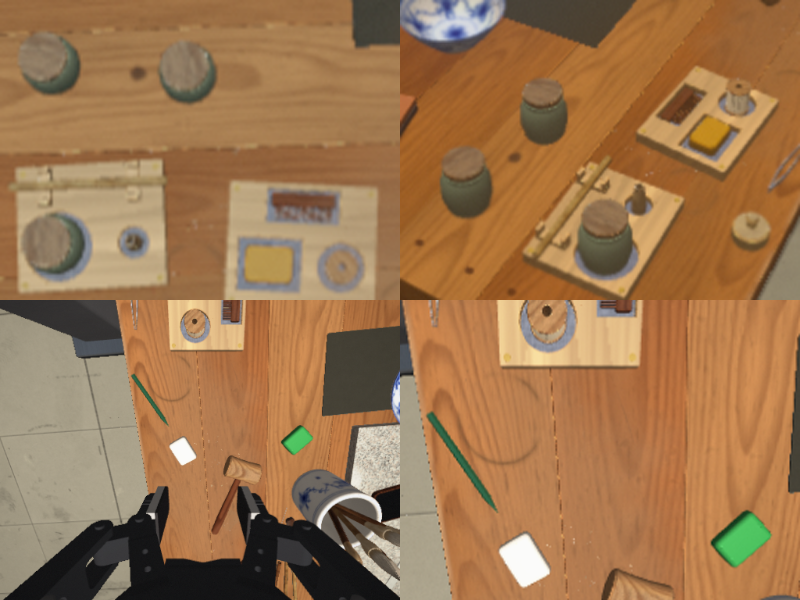

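The montage shows every item in place. In the setting tray, the blank lies across both notches at (85,183), the jar stands at (52,245) and the ferrule at (133,240). In the tying tray, the wax lies at (268,265) and the spool stands at (340,268). The two empty jars stand on the table.

```bash
python3 -c "
from station import bot
print(bot.finish_job())"
```

```text
the job is handed in; nothing more can be done
None
```

Both kits are made up and the job is handed in at about 39 s; the final camera check showed all five items in place, and the hand-in call returned no verdict.

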